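# Load the carrying rack in staining order

## Task

The four bottles in the grey holders stand in the order in which this staining run uses them. Move them to the empty steel carrying rack so that the same order, left to right as the robot sees it, is kept, one bottle in each bay. Keep them upright and set each gently on the rack's floor.

Things in the scene. Friction and masses are not known exactly. Their poses are not given: they have to be found in the camera images.
- brown_mid (a point): Sizes in mm. One of the four loose bottles of the row: a round brown bottle with a white screw cap, 43 diameter, 98 high, plain cylindrical body from 0 to about 70 high. Closed, under 0.2 kg. This point is on its upright axis, half-way up (49 above its underside); z is up along the bottle.
- dropper_mid (a point): Sizes in mm. One of the four loose bottles of the row: a slim dropper bottle with a black rubber teat, 33 diameter, 102 high in all; only its lower 62 is the plain cylindrical body, the collar and teat above are thin. Closed, under 0.2 kg. This point is on its upright axis, half-way up (51 above its underside); z is up along the bottle.
- beige_mid (a point): Sizes in mm. One of the four loose bottles of the row: a straight-sided beige vial with a white cap, 40 diameter, 110 high, body up to 90. Closed, under 0.2 kg. This point is on its upright axis, half-way up (55 above its underside); z is up along the bottle.
- white_mid (a point): Sizes in mm. One of the four loose bottles of the row: a white bottle with a red cap, 43 diameter, 108 high, body up to 80. Closed, under 0.2 kg. This point is on its upright axis, half-way up (54 above its underside); z is up along the bottle.
- holder_brown: Sizes in mm. Grey plastic holder block, 68 (x) by 62 (y) by 28 high, fixed on the storage row; its own bottle (brown) stands in it at the start, in a round bore 49 wide, 22 deep, its floor 10 above the worktop. Origin: centre of the underside, 4 above the worktop. z up, x away from the robot (paper label at -x), y along the row to the left.
- holder_dropper: Sizes in mm. Grey plastic holder block, 68 (x) by 62 (y) by 28 high, fixed on the storage row; its own bottle (dropper) stands in it at the start, in a round bore 40 wide, 22 deep, its floor 10 above the worktop. Origin: centre of the underside, 4 above the worktop. z up, x away from the robot (paper label at -x), y along the row to the left.
- holder_beige: Sizes in mm. Grey plastic holder block, 68 (x) by 62 (y) by 28 high, fixed on the storage row; its own bottle (beige) stands in it at the start, in a round bore 46 wide, 22 deep, its floor 10 above the worktop. Origin: centre of the underside, 4 above the worktop. z up, x away from the robot (paper label at -x), y along the row to the left.
- holder_white: Sizes in mm. Grey plastic holder block, 68 (x) by 62 (y) by 28 high, fixed on the storage row; its own bottle (white) stands in it at the start, in a round bore 49 wide, 22 deep, its floor 10 above the worktop. Origin: centre of the underside, 4 above the worktop. z up, x away from the robot (paper label at -x), y along the row to the left.
- row: Sizes in mm. Storage row, fixed: aluminium channel 80 (x) by 286 (y), 4 thick, end stops 16 high. Carries the four holders at x = 0, y = +99, +33, -33, -99, in a different order each time. Origin: centre of the underside, on the worktop. z up, x away from the robot, y to the left along the row. Left or right of the carrying rack, turned up to 17 degrees.
- rack: Sizes in mm. Steel carrying rack, empty, fixed: 76 (x) by 280 (y). Floor 6 above the worktop, over it a plate (top at 28) with four holes 60 wide through which the bottles go to stand on the floor, centres x = 0, y = +99, +33, -33, -99. End plates at y = +-138, grip rods to 75 high. Origin: centre of the underside, on the worktop. z up, x away from the robot, y left.
Not all that is in view belongs to the job. What is shaped like the part that bears white_mid but green is not meant.

How it is judged:
By the outcome, as a careful person would: the job done as asked, in the order asked, and still so for the second after the job is handed in, with the robot touching nothing.
It also fails if it takes over 109 s, if anything falls off the work surface, if the arm or the gripper's body presses on something with over 40 N, if the wrist force passes 120 N, or if a joint passes its speed limit or range.

## Robot

A 6-joint arm with a two-finger parallel gripper is mounted at the origin on a cart in front of the work surface, level with it; the furniture and walls round the work are solid. World frame = base frame: x ahead of the robot, y to its left, z up, the work surface at z = 0. Lengths are in mm, angles in rad, forces in N, time in s.
With the tool pointing down it reaches from about 275 to 850 mm from the base axis. Payload 5.2 kg.
Tool frame: the origin (TCP) lies midway between the tips of the shut fingers; the grasp point (between the pads) lies pinch_z behind it (pinch_z is the distance from the TCP to the grasp point, in mm); z points along the fingers, x is the direction in which the jaws open and shut, and the axes are right-handed (so a half turn about z gives the same grasp; the last joint's range is limited). The gripper opens to 85 mm and grips with 20 to 120 N. Pads are 22 mm wide; open, the fingers measure 114 mm over their backs; the gripper's body (76 mm by 85 mm) begins 54 mm behind the grasp point. The pads swing forward as they close: fully open they stand 13 mm farther back than shut.
Start: joints at [1.147, 0.259, 1.535, -0, 1.348, -0.203], TCP at [120.433, 536.657, 231.31] pointing down, gripper open.
Joint ranges: [-3.14, 3.14], [-0.91, 2.08], [0.19, 2.58], [-1.22, 4.36], [0.22, 2.71], [-3.12, 3.12]. Speed limits (rad/s): [2.57, 2.57, 3.14, 3.14, 3.14, 3.14].

## Interface

Orientations are given as [roll, pitch, yaw] about the fixed x, y, z axes, in that order (R = Rz(yaw) Ry(pitch) Rx(roll)).
In Python, from bench import read_state, read_camera, finish_job, pinch_z gives the robot as it stands.
- The arm moves only by the tool move_arm, never from a script. Its argument "plan" is one flat list of numbers, 5 for each row, row after row: the gripper's target within -1 to 1 (shut at 1, half-way at 0, fully open at -1), then the shift along the tool's x, y, z as a fraction of full scale, then the turn about the tool's z as a fraction of full scale. In form: [fingers, dx, dy, dz, turn, fingers, dx, dy, dz, turn, ...]. A call has 1 to 5 rows; each row is the pose to reach, as a shift and turn from the pose commanded when the call began, along the tool's axes at that moment; what a row does not reach only later rows make up. Full scale, the value 1, is 0.25 m for a shift and 30 degrees for a turn. A row lasts 1/12 s, in which the tool goes at most 41.7 mm and 7.16 degrees, less where a joint would pass 70% of its speed; a pose out of reach is approached as far as the arm can. A call with a number of a shift or a turn outside -1 to 1 is refused whole. A call with a gripper value outside its range is refused whole. The fingers move at their own pace and stop on an object; "squeeze" is the grip in N (left out, the last holds). Time passes only in rows, so rows that repeat a pose let the fingers close. It gives the time, the measured TCP pose, the force and the opening at its end, in the units of the state.
- read_state(): the state, without advancing time (a new reading comes with each control period).
- read_camera(name): name is "side" or "top"; returns a dict with "frame" (400x640x3 uint8, red, green, blue), "z_map" (400x640 float32, mm along the optical axis (not along the pixel's ray), 0 where there is no reading), "fx", "fy", "cx", "cy" (pixels), "position" and "orientation" of the camera in the world. Camera axes: x right, y down, z forward; pixel columns grow to the right and rows downward; lengths in mm; the calibration is good to about 2 mm. A picture is of the moment at which its call begins.
- finish_job(): hands the job in, once; it reports no verdict.
The state is a dict: "time": time; "joint_positions": joint angles; "qvel": joint speeds; "joint_torque": joint torques, N m; "tcp_pos": TCP position; "eef_rot": TCP orientation; "wrist_force": force on the tool from outside, world axes, zero at the start; "wrist_torque": the same for the moment, N m; "opening": opening from 0.0 (shut) to 1.0 (fully open).
Only numpy, scipy, OpenCV 4.12 (cv2) and the standard library are available. Lean on these libraries where they do the work, as an engineer would, in place of code of your own. Each camera call takes 0.05 s, during which the arm holds its last target. There are 200 camera calls.

## Working session

There is one attempt and no reset: what is moved stays moved. The work goes in short steps, Python scripts to look and compute and a tool call to move; the robot and the scene stay as the last step left them, time stands still between calls to the robot, and variables do not carry over. Pictures are saved under pics/ and viewed, about 12 in all and at most 16, crops included, and the job is handed in when it is done.

Besides the shell and the picture viewer there is one more tool, called after "Request:" as name(argument=value, ...) on one line, values as JSON. move_arm: Moves the arm, as the interface text tells. Shift numbers are shares of 0.25 m and turn numbers shares of 30 degrees, none past 1 either way. Its arguments: {"type":"object","properties":{"plan":{"type":"array"},"squeeze":{"type":"number"}},"required":["plan"]}

```bash
mkdir -p pics; ls; cat > h.py <<'E'
import numpy as np, cv2
from scipy.spatial.transform import Rotation as R
from bench import read_state, read_camera, finish_job, pinch_z
def rot(o):
    o=np.array(o,float)
    if o.shape==(3,3): return o
    return R.from_euler('xyz',o).as_matrix() if o.size==3 else R.from_quat(o).as_matrix()
def cloud(c):
    v,u=np.mgrid[0:400,0:640]; z=c['z_map']
    p=np.stack([(u-c['cx'])/c['fx']*z,(v-c['cy'])/c['fy']*z,z],-1)
    return p@rot(c['orientation']).T+np.array(c['position'])
def save(c,n): cv2.imwrite('pics/'+n,c['frame'][:,:,::-1])
E
python3 - <<'E'
from h import *
print(read_state(),pinch_z if not callable(pinch_z) else pinch_z())
for n in('side','top'):
    c=read_camera(n); save(c,n+'1.png'); np.save(n+'.npy',c,allow_pickle=True)
    print(n,c['position'],c['orientation'],c['fx'],c['cx'],c['cy'])
E
```

```text
pics
{'time': 0.0, 'joint_positions': array([ 1.14720314e+00,  2.59346475e-01,  1.53609637e+00, -5.49718585e-06,
        1.34802405e+00, -2.02791564e-01]), 'qvel': array([-0.00029089, -0.0017181 ,  0.00269557,  0.00058103, -0.0003069 ,
       -0.00039786]), 'joint_torque': array([-1.16649364e-03, -4.46028686e+01, -2.90570855e+01, -4.83101412e-04,
        1.17750102e-02,  2.63604664e-05]), 'tcp_pos': array([120.20340916, 536.14822659, 230.46751051]), 'eef_rot': array([-3.14122042e+00,  1.83691599e-03,  1.34999626e+00]), 'wrist_force': array([-0.01551276,  0.3588614 ,  0.53695437]), 'wrist_torque': array([-0.02356725, -0.01011556, -0.01296325]), 'opening': 1.0051925159774633} 18.700000000000003
side [  36.43394752 -619.11210832  510.85178549] [-2.09822032 -0.01399978 -0.60368499] 371.0253833353561 325.40814617628206 200.26446366388095
top [ 269.34726663   23.2288435  1178.78306704] [-2.94581951e+00  1.07653278e-03 -1.54332388e+00] 395.3544450155183 320.45937419000444 202.70390497681046
```

View pics/side1.png

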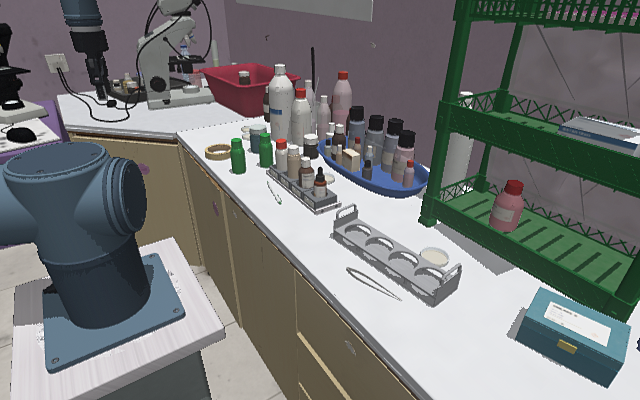

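View pics/top1.png

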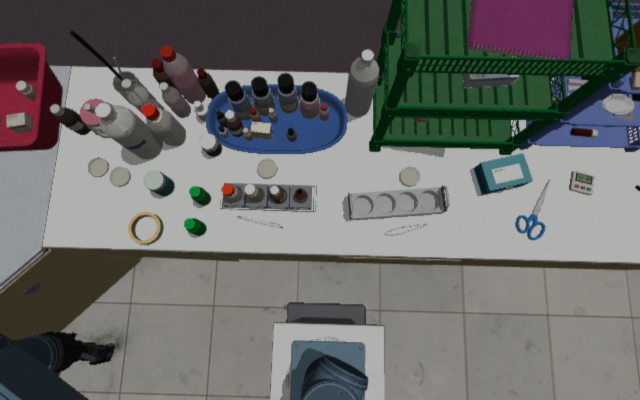

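The row is at about (221-315, 185-210) in the top view, with the red cap leftmost and the dropper rightmost. The empty rack is at (346-447, 188-218). Two green decoys stand at (200,196) and (193,227). Next I'll measure and take crops.

```bash
python3 - <<'E'
from h import *
t=np.load('top.npy',allow_pickle=True).item(); s=np.load('side.npy',allow_pickle=True).item()
a=cv2.resize(t['frame'][140:245,140:460],None,fx=2.4,fy=2.4,interpolation=3)
b=cv2.resize(s['frame'][120:310,225:475],None,fx=2.4,fy=2.4,interpolation=3)[:345]
w=max(a.shape[1],b.shape[1]); im=np.zeros((600,w,3),np.uint8); im[:a.shape[0],:a.shape[1]]=a; im[252:252+345,:b.shape[1]]=b
cv2.imwrite('pics/c1.png',im[:,:,::-1])
P=cloud(t); Q=cloud(s)
print('table',[P[y,x].round() for y,x in((230,300),(170,330),(240,450))])
# top-height blobs around row & rack
reg=np.zeros((400,640),bool); reg[165:240,180:460]=1
for lo,hi in((62,125),):
    m=((P[...,2]>lo)&(P[...,2]<hi)&reg).astype(np.uint8)
    n,l,st,c=cv2.connectedComponentsWithStats(m)
    for i in range(1,n):
        if st[i,4]>8:
            q=P[l==i]; top=q[q[:,2]>q[:,2].max()-6]; print(lo,st[i],'top',top[:,2].max().round(),((top.min(0)+top.max(0))/2).round(1),'med',np.median(top,0).round(1))
for nm,r,lo,hi in(('rack',(330,460),18,34),('row',(212,325),24,38)):
    m=np.zeros((400,640),bool); m[180:225,r[0]:r[1]]=1
    m&=(P[...,2]>lo)&(P[...,2]<hi)
    q=P[m]; print(nm,len(q),np.median(q[:,2]),cv2.minAreaRect(q[:,:2].astype(np.float32)))
# side blobs
m=((Q[...,2]>62)&(Q[...,2]<125)&(Q[...,0]<560)&(Q[...,0]>250)&(Q[...,1]<400)&(Q[...,1]>-200)).astype(np.uint8)
n,l,st,c=cv2.connectedComponentsWithStats(m)
for i in range(1,n):
    if st[i,4]>8: q=Q[l==i]; print('side',st[i],q.min(0).round(),q.max(0).round())
E
```

```text
table [array([417.,  90.,   4.]), array([606.,   4.,   4.]), array([ 400., -359.,   -0.])]
62 [222 183  17  17 217] top 122.0 [513.8 288.5 118.7] med [513.7 288.7 118.4]
62 [244 184  17  16 201] top 124.0 [513.4 227.6 121.4] med [514.7 225.8 120.4]
62 [189 186  18  16 210] top 113.0 [506.4 380.9 109.8] med [505.2 381.7 108.1]
62 [269 186  16  15 183] top 113.0 [515.2 160.3 110.4] med [516.5 160.4 109. ]
62 [445 186   5  21  44] top 80.0 [ 520.3 -330.1   77.4] med [ 521.3 -329.6   76.5]
62 [295 188  11  12 102] top 111.0 [514.8  89.5 108.6] med [515.8  89.4 107.6]
62 [349 193   4  21  46] top 81.0 [490.8 -56.2  77.7] med [493.9 -56.3  76.1]
62 [184 218  18  15 212] top 114.0 [415.  386.7 110.6] med [414.8 389.2 108.9]
rack 1105 27.76197700916532 ((504.9728698730469, -192.13645935058594), (76.95116424560547, 278.60504150390625), 5.7012224197387695)
row 1100 31.481982658776474 ((515.4044189453125, 189.1056365966797), (259.72723388671875, 70.99730682373047), 89.83320617675781)
side [259 133  14  18 203] [484. 357.  62.] [526. 395. 110.]
side [230 138  15  19 221] [394. 368.  62.] [436. 399. 109.]
side [275 139  39  39 780] [492. 136.  62.] [533. 305. 122.]
side [314 167  13  20 162] [498.  74.  62.] [530. 101. 110.]
side [336 203  21  13  69] [460. -60.  62.] [520. -51.  76.]
```

View pics/c1.png

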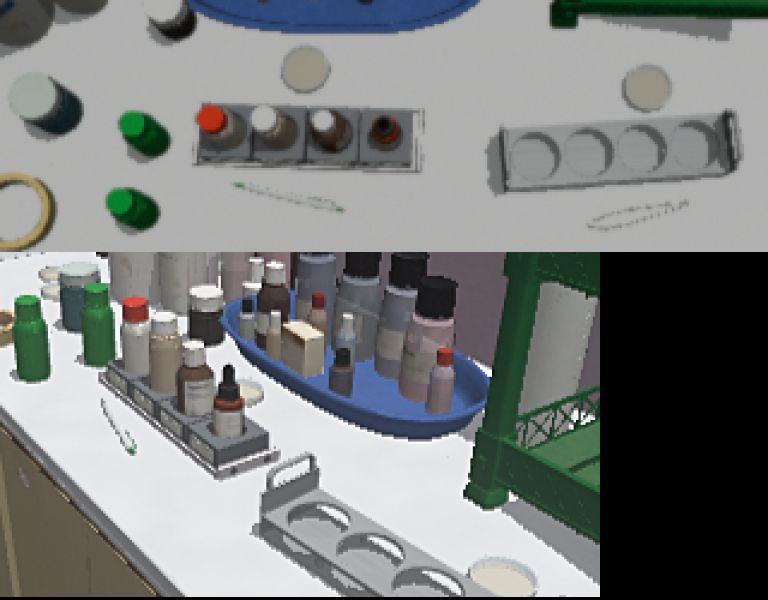

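Both the crop and the cap heights give the order, left to right: white (y≈288), beige (≈226), brown (≈159), dropper (≈90), all at x≈515 with row yaw ≈0°. The rack centre is about (505,-192) with yaw ≈5.8°. That puts the bays at (495,-93), (502,-159), (508,-225) and (515,-290). I'll start with the dropper so no bottle is carried over another, and keep tool x along world x.

Request:
move_arm(plan=[-1,-0.466,0.646,0,0.86,-1,-0.466,0.646,0,0.86,-1,-0.466,0.646,0,0.86,-1,-0.466,0.646,0,0.86,-1,-0.466,0.646,0,0.86], squeeze=35)

```text
time: 0.52
tcp_pos: [253.5, 385.3, 230.9]
eef_rot: [3.141, 0.001, 0.895]
wrist_force: [0.2, 1.3, 0.8]
opening: 1.0
```

Request:
move_arm(plan=[-1,-0.141,0.781,0,0.86,-1,-0.141,0.781,0,0.86,-1,-0.141,0.781,0,0.86,-1,-0.141,0.781,0,0.86,-1,-0.141,0.781,0,0.86])

```text
time: 0.93
tcp_pos: [384.9, 236.1, 231.2]
eef_rot: [3.141, 0.0, 0.444]
wrist_force: [0.2, 1.4, 0.2]
opening: 0.996
```

Request:
move_arm(plan=[-1,0.216,0.764,0,0.858,-1,0.216,0.764,0,0.858,-1,0.216,0.764,0,0.858,-1,0.216,0.764,0,0.858,-1,0.216,0.764,0,0.858])

```text
time: 1.35
tcp_pos: [516.7, 87.2, 230.9]
eef_rot: [3.141, 0.0, -0.005]
wrist_force: [0.5, -0.3, -0.1]
opening: 1.0
```

Request:
move_arm(plan=[-1,0,0,0,0,-1,0,0,0,0])

```text
time: 1.52
tcp_pos: [515.6, 88.5, 230.4]
eef_rot: [-3.141, 0.002, -0.003]
wrist_force: [0.3, 0.1, -0.6]
opening: 1.002
```

Request:
move_arm(plan=[-1,0,0,0.16,0,-1,0,0,0.32,0,-1,0,0,0.48,0,-1,0,0,0.56,0,-1,0,0,0.56,0])

```text
time: 1.93
tcp_pos: [509.9, 91.4, 86.5]
eef_rot: [-3.141, 0.011, 0.002]
wrist_force: [-0.8, -0.8, 0.4]
opening: 1.0
```

```bash
python3 - <<'E'
from h import *
s=read_camera('side'); t=read_camera('top')
a=cv2.resize(s['frame'][60:240,200:400],None,fx=3,fy=3,interpolation=3); b=cv2.resize(t['frame'][150:240,260:360],None,fx=2,fy=2)
im=np.zeros((540,800,3),np.uint8); im[:,:600]=a; im[:180,600:800]=b
cv2.imwrite('pics/c2.png',im[:,:,::-1])
E
```

```text
(no output)
```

View pics/c2.png

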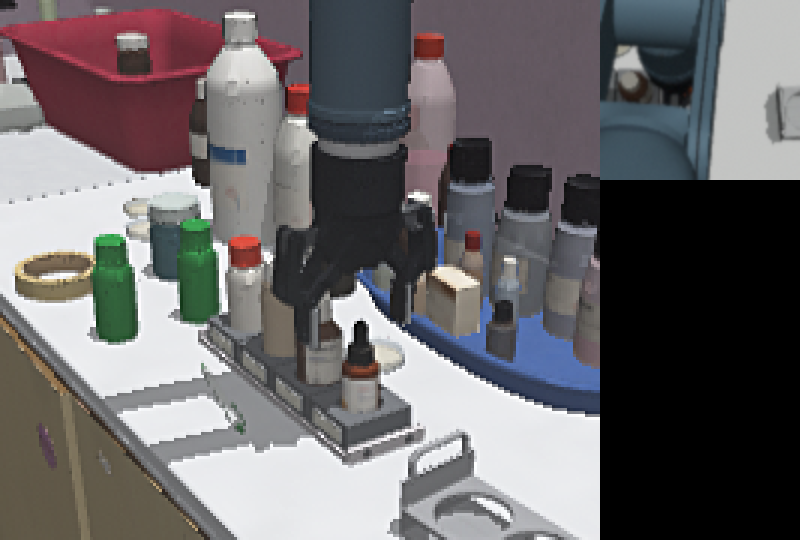

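The fingers straddle the dropper in the side view: the tips are at about (308,335) and (400,315) in the crop, with the teat at (360,325) between them. I'll go down to z≈43 and close.

Request:
move_arm(plan=[-1,0,0,0.09,0,-1,0,0,0.19,0,-1,0,0,0.19,0,-1,0,0,0.19,0])

```text
time: 2.37
tcp_pos: [515.4, 90.4, 45.1]
eef_rot: [-3.142, -0.001, 0.001]
wrist_force: [0.5, 0.1, 0.0]
opening: 0.998
```

Request:
move_arm(plan=[1,0,0,0,0,1,0,0,0,0,1,0,0,0,0,1,0,0,0,0,1,0,0,0,0])

```text
time: 2.78
tcp_pos: [515.7, 90.0, 44.9]
eef_rot: [3.142, -0.002, 0.0]
wrist_force: [-1.0, 0.1, 4.8]
opening: 0.363
```

Request:
move_arm(plan=[1,0,0,0,0,1,0,0,0,0,1,0,0,0,0])

```text
time: 3.03
tcp_pos: [515.7, 90.0, 44.9]
eef_rot: [3.142, -0.001, 0.0]
wrist_force: [-2.1, -0.4, 5.7]
opening: 0.366
```

Request:
move_arm(plan=[1,0,0,-0.04,0,1,0,0,-0.14,0,1,0,0,-0.26,0,1,0,0,-0.38,0,1,0,0,-0.44,0])

```text
time: 3.45
tcp_pos: [516.6, 90.0, 158.0]
eef_rot: [3.141, -0.005, 0.0]
wrist_force: [0.7, -0.2, -1.6]
opening: 0.365
```

Request:
move_arm(plan=[1,0,0.08,0,0,1,0,0.2,0,0,1,0,0.33,0,0,1,0,0.48,0,0,1,0,0.63,0,0])

```text
time: 3.87
tcp_pos: [514.8, -68.6, 154.7]
eef_rot: [3.141, -0.001, 0.001]
wrist_force: [0.6, 0.6, -1.0]
opening: 0.365
```

Request:
move_arm(plan=[1,0,0.15,0,0,1,0,0.3,0,0,1,0,0.45,0,0,1,0,0.58,0,0,1,0,0.68,0,0])

```text
time: 4.28
tcp_pos: [514.7, -240.5, 154.5]
eef_rot: [3.141, -0.0, -0.001]
wrist_force: [0.7, 0.1, -1.2]
opening: 0.362
```

Request:
move_arm(plan=[1,0,0.1,0,0,1,0,0.17,0,0,1,0,0.21,0,0,1,0,0.21,0,0,1,0,0.21,0,0])

```text
time: 4.7
tcp_pos: [515.0, -289.3, 153.7]
eef_rot: [-3.141, 0.0, -0.0]
wrist_force: [-0.2, 0.9, -1.0]
opening: 0.36
```

Request:
move_arm(plan=[1,0,0,0.1,0,1,0,0,0.2,0,1,0,0,0.28,0,1,0,0,0.32,0,1,0,0,0.32,0])

```text
time: 5.12
tcp_pos: [513.9, -287.2, 71.4]
eef_rot: [-3.138, 0.004, 0.002]
wrist_force: [-1.6, 0.1, -0.4]
opening: 0.363
```

```bash
python3 - <<'E'
from h import *
s=read_camera('side'); print(read_state()['tcp_pos'])
cv2.imwrite('pics/c3.png',cv2.resize(s['frame'][130:310,320:520],None,fx=3,fy=3,interpolation=3)[:,:,::-1])
E
```

```text
[ 514.81020237 -288.21054295   73.13943467]
```

View pics/c3.png

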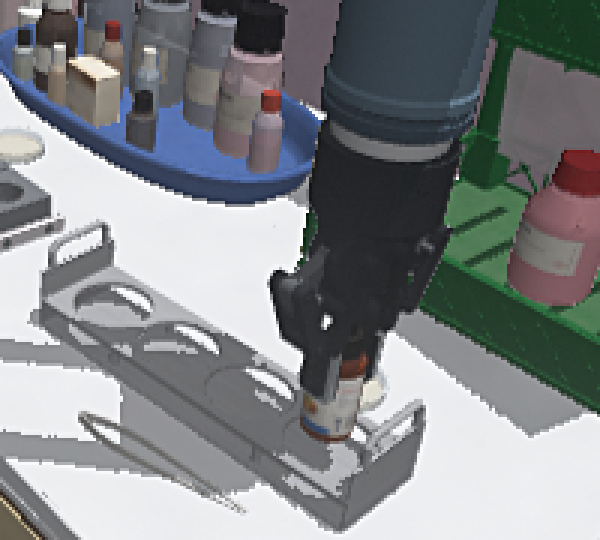

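The dropper is over the last bay: its base is at about (328,437) and the hole around (315,445) in the crop. I'll lower it slowly.

Request:
move_arm(plan=[1,0,0,0.03,0,1,0,0,0.06,0,1,0,0,0.09,0,1,0,0,0.115,0,1,0,0,0.12,0])

```text
time: 5.58
tcp_pos: [514.5, -289.5, 42.6]
eef_rot: [-3.14, 0.001, 0.0]
wrist_force: [-1.1, 0.0, -1.8]
opening: 0.36
```

Request:
move_arm(plan=[1,0,0,0.003,0,1,0,0,0.006,0,1,0,0,0.009,0,1,0,0,0.012,0,1,0,0,0.012,0])

```text
time: 6.0
tcp_pos: [515.3, -290.2, 41.1]
eef_rot: [3.141, -0.0, 0.0]
wrist_force: [0.5, 0.2, -0.5]
opening: 0.358
```

Request:
move_arm(plan=[1,0,0,0.003,0,1,0,0,0.006,0,1,0,0,0.006,0,1,0,0,0.006,0])

```text
time: 6.33
tcp_pos: [515.4, -290.2, 40.9]
eef_rot: [3.141, -0.001, 0.0]
wrist_force: [-2.0, 1.2, 8.9]
opening: 0.366
```

Request:
move_arm(plan=[0,0,0,0,0,0,0,0,0,0,-1,0,0,0,0,-1,0,0,0,0,-1,0,0,0,0])

```text
time: 6.75
tcp_pos: [515.1, -289.9, 39.1]
eef_rot: [-3.141, 0.0, 0.0]
wrist_force: [-0.1, 0.5, -0.7]
opening: 0.902
```

Request:
move_arm(plan=[-1,0,0,-0.1,0,-1,0,0,-0.22,0,-1,0,0,-0.38,0,-1,0,0,-0.5,0,-1,0,0,-0.5,0])

```text
time: 7.17
tcp_pos: [518.4, -292.5, 171.6]
eef_rot: [3.134, -0.01, 0.0]
wrist_force: [0.3, -1.3, 0.5]
opening: 1.003
```

```bash
python3 - <<'E'
from h import *
s=read_camera('side'); print(read_state()['tcp_pos'],read_state()['opening'])
cv2.imwrite('pics/c4.png',cv2.resize(s['frame'][130:310,220:520],None,fx=2,fy=2,interpolation=3)[:,:,::-1])
E
```

```text
[ 517.21669276 -291.59094784  168.40531257] 0.9995245995398666
```

View pics/c4.png

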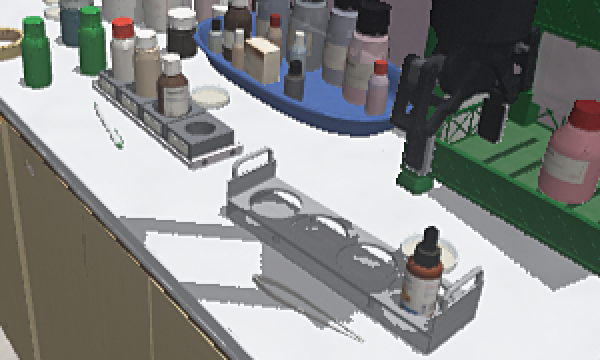

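The dropper stands upright in the rightmost bay. Brown is next.

Request:
move_arm(plan=[-1,0,-0.16,0,0,-1,0,-0.32,0,0,-1,0,-0.48,0,0,-1,0,-0.64,0,0,-1,0,-0.8,0,0])

```text
time: 7.63
tcp_pos: [513.8, -88.0, 162.7]
eef_rot: [-3.14, 0.003, -0.001]
wrist_force: [0.8, 0.6, -0.4]
opening: 1.002
```

Request:
move_arm(plan=[-1,0,-0.16,0,0,-1,0,-0.32,0,0,-1,0,-0.48,0,0,-1,0,-0.64,0,0,-1,0,-0.75,0,0])

```text
time: 8.05
tcp_pos: [513.5, 100.8, 162.8]
eef_rot: [-3.141, 0.003, 0.001]
wrist_force: [0.3, 0.1, 0.0]
opening: 1.001
```

Request:
move_arm(plan=[-1,0,-0.12,0,0,-1,0,-0.2,0,0,-1,0,-0.245,0,0,-1,0,-0.245,0,0,-1,0,-0.245,0,0])

```text
time: 8.47
tcp_pos: [514.5, 158.5, 163.4]
eef_rot: [3.141, 0.002, 0.001]
wrist_force: [0.2, 0.5, -0.4]
opening: 0.998
```

Request:
move_arm(plan=[-1,0,0,0.12,0,-1,0,0,0.26,0,-1,0,0,0.38,0,-1,0,0,0.44,0,-1,0,0,0.458,0])

```text
time: 8.88
tcp_pos: [512.7, 156.6, 46.4]
eef_rot: [3.14, 0.007, -0.002]
wrist_force: [-1.6, -0.0, -0.6]
opening: 1.005
```

Request:
move_arm(plan=[-1,0,0,0,0,1,0,0,0,0,1,0,0,0,0,1,0,0,0,0,1,0,0,0,0])

```text
time: 9.3
tcp_pos: [516.0, 158.7, 51.3]
eef_rot: [-3.141, -0.003, 0.0]
wrist_force: [-2.5, -0.1, 8.7]
opening: 0.481
```

Request:
move_arm(plan=[1,0,0,0,0,1,0,0,0,0,1,0,0,0,0])

```text
time: 9.55
tcp_pos: [516.1, 158.8, 51.4]
eef_rot: [3.142, -0.003, 0.001]
wrist_force: [-1.0, -1.4, 5.8]
opening: 0.487
```

Request:
move_arm(plan=[1,0,0,-0.04,0,1,0,0,-0.14,0,1,0,0,-0.26,0,1,0,0,-0.38,0,1,0,0,-0.44,0])

```text
time: 9.97
tcp_pos: [516.7, 159.1, 164.5]
eef_rot: [-3.141, -0.006, 0.001]
wrist_force: [1.1, 0.2, -1.4]
opening: 0.478
```

Request:
move_arm(plan=[1,0,0.08,0,0,1,0,0.2,0,0,1,0,0.33,0,0,1,0,0.48,0,0,1,0,0.63,0,0])

```text
time: 10.38
tcp_pos: [514.9, 0.3, 161.0]
eef_rot: [3.141, -0.001, 0.002]
wrist_force: [1.1, -0.1, -1.0]
opening: 0.481
```

Request:
move_arm(plan=[1,0,0.15,0,0,1,0,0.3,0,0,1,0,0.45,0,0,1,0,0.58,0,0,1,0,0.68,0,0])

```text
time: 10.8
tcp_pos: [515.0, -171.6, 160.9]
eef_rot: [3.14, -0.001, -0.001]
wrist_force: [0.7, -0.3, -1.8]
opening: 0.479
```

Request:
move_arm(plan=[1,-0.01,0.1,0,0,1,-0.026,0.18,0,0,1,-0.026,0.225,0,0,1,-0.026,0.225,0,0,1,-0.026,0.225,0,0])

```text
time: 11.22
tcp_pos: [508.7, -224.7, 160.1]
eef_rot: [-3.141, -0.0, -0.001]
wrist_force: [0.9, 0.7, -1.4]
opening: 0.483
```

Request:
move_arm(plan=[1,0,0,0.1,0,1,0,0,0.2,0,1,0,0,0.28,0,1,0,0,0.32,0,1,0,0,0.34,0])

```text
time: 11.63
tcp_pos: [508.0, -222.9, 73.4]
eef_rot: [-3.139, 0.002, 0.002]
wrist_force: [-0.2, -0.3, -1.4]
opening: 0.482
```

Request:
move_arm(plan=[1,0,0,0.03,0,1,0,0,0.06,0,1,0,0,0.085,0,1,0,0,0.1,0,1,0,0,0.1,0])

```text
time: 12.05
tcp_pos: [508.3, -224.8, 49.2]
eef_rot: [-3.141, 0.001, 0.0]
wrist_force: [-0.6, -0.3, -1.3]
opening: 0.484
```

Request:
move_arm(plan=[1,0,0,0.002,0,1,0,0,0.004,0,1,0,0,0.005,0,1,0,0,0.005,0])

```text
time: 12.38
tcp_pos: [508.8, -225.2, 48.8]
eef_rot: [3.141, -0.0, 0.0]
wrist_force: [0.4, -0.1, -0.6]
opening: 0.481
```

Request:
move_arm(plan=[1,0,0,0.003,0,1,0,0,0.006,0,1,0,0,0.008,0,1,0,0,0.008,0,1,0,0,0.008,0])

```text
time: 12.8
tcp_pos: [508.8, -225.2, 47.4]
eef_rot: [3.141, -0.001, 0.0]
wrist_force: [-0.9, 0.3, 5.8]
opening: 0.482
```

Request:
move_arm(plan=[0,0,0,0,0,0,0,0,0,0,-1,0,0,0,0,-1,0,0,0,0,-1,0,0,0,0])

```text
time: 13.22
tcp_pos: [508.7, -225.0, 46.5]
eef_rot: [-3.141, 0.0, 0.0]
wrist_force: [0.1, -0.0, -0.3]
opening: 0.902
```

Request:
move_arm(plan=[-1,0,0,-0.1,0,-1,0,0,-0.22,0,-1,0,0,-0.38,0,-1,0,0,-0.5,0,-1,0,0,-0.5,0])

```text
time: 13.63
tcp_pos: [512.0, -227.2, 178.6]
eef_rot: [3.135, -0.01, 0.0]
wrist_force: [0.8, -0.4, 0.1]
opening: 1.001
```

```bash
python3 - <<'E'
from h import *
s=read_camera('side'); print(read_state()['tcp_pos'],read_state()['opening'])
cv2.imwrite('pics/c5.png',cv2.resize(s['frame'][130:310,220:520],None,fx=2,fy=2,interpolation=3)[:,:,::-1])
Q=cloud(s);q=Q[(Q[...,2]>45)&(Q[...,2]<95)&(abs(Q[...,0]-515)<40)&(Q[...,1]>190)&(Q[...,1]<256)]
print(q.min(0),q.max(0))
E
```

```text
[ 510.79036561 -226.38511408  175.45258715] 1.0033567992869086
[494.57601986 202.73229873  45.09180912] [531.09309649 238.62424077  94.7838863 ]
```

View pics/c5.png

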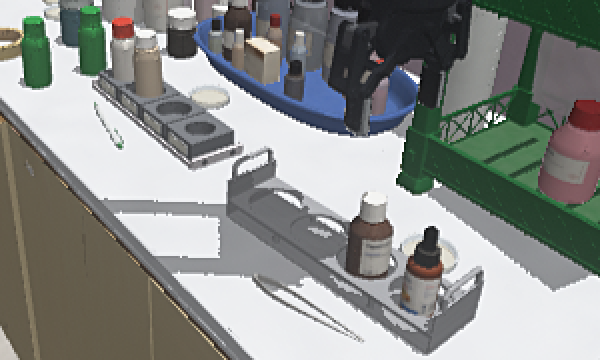

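Brown and dropper are both upright in the two right bays. Beige is next.

Request:
move_arm(plan=[-1,0,-0.16,0,0,-1,0,-0.32,0,0,-1,0,-0.48,0,0,-1,0,-0.64,0,0,-1,0.022,-0.8,0,0])

```text
time: 14.1
tcp_pos: [512.1, -23.1, 170.0]
eef_rot: [-3.141, 0.003, -0.001]
wrist_force: [0.7, 0.2, 0.9]
opening: 1.0
```

Request:
move_arm(plan=[-1,0,-0.16,0,0,-1,0,-0.32,0,0,-1,0,-0.48,0,0,-1,0,-0.64,0,0,-1,0,-0.75,0,0])

```text
time: 14.52
tcp_pos: [512.6, 165.8, 170.0]
eef_rot: [-3.141, 0.003, 0.002]
wrist_force: [1.2, -0.2, -0.1]
opening: 0.997
```

Request:
move_arm(plan=[-1,0,-0.12,0,0,-1,0,-0.2,0,0,-1,0,-0.246,0,0,-1,0,-0.246,0,0,-1,0,-0.246,0,0])

```text
time: 14.93
tcp_pos: [513.5, 223.7, 170.5]
eef_rot: [3.141, 0.002, 0.001]
wrist_force: [0.1, -0.5, -0.6]
opening: 0.999
```

Request:
move_arm(plan=[-1,0,0,0.12,0,-1,0,0,0.26,0,-1,0,0,0.38,0,-1,0,0,0.43,0,-1,0,0,0.45,0])

```text
time: 15.35
tcp_pos: [512.1, 221.6, 55.9]
eef_rot: [3.14, 0.006, -0.002]
wrist_force: [0.1, -0.0, -0.0]
opening: 0.996
```

Request:
move_arm(plan=[-1,0,0,0,0,1,0,0,0,0,1,0,0,0,0,1,0,0,0,0,1,0,0,0,0])

```text
time: 15.77
tcp_pos: [515.0, 224.1, 60.4]
eef_rot: [-3.141, -0.002, 0.0]
wrist_force: [-0.3, -0.7, 23.5]
opening: 0.459
```

Request:
move_arm(plan=[1,0,0,0,0,1,0,0,0,0,1,0,0,0,0])

```text
time: 16.02
tcp_pos: [515.1, 224.2, 60.6]
eef_rot: [-3.141, -0.003, 0.001]
wrist_force: [-0.5, -1.2, 6.6]
opening: 0.448
```

Request:
move_arm(plan=[1,0,0,-0.04,0,1,0,0,-0.14,0,1,0,0,-0.26,0,1,0,0,-0.38,0,1,0,0,-0.44,0])

```text
time: 16.43
tcp_pos: [515.5, 224.5, 173.6]
eef_rot: [-3.14, -0.005, 0.0]
wrist_force: [0.6, -0.1, -0.1]
opening: 0.448
```

Request:
move_arm(plan=[1,0,0.08,0,0,1,0,0.2,0,0,1,0,0.33,0,0,1,0,0.48,0,0,1,0,0.63,0,0])

```text
time: 16.85
tcp_pos: [513.8, 65.6, 170.0]
eef_rot: [3.142, -0.001, 0.002]
wrist_force: [0.3, 0.1, -0.5]
opening: 0.448
```

Request:
move_arm(plan=[1,0,0.15,0,0,1,-0.01,0.3,0,0,1,-0.02,0.45,0,0,1,-0.03,0.58,0,0,1,-0.03,0.68,0,0])

```text
time: 17.27
tcp_pos: [506.1, -106.0, 170.0]
eef_rot: [3.141, -0.001, -0.001]
wrist_force: [0.8, 0.3, -0.5]
opening: 0.453
```

Request:
move_arm(plan=[1,-0.01,0.1,0,0,1,-0.02,0.18,0,0,1,-0.02,0.225,0,0,1,-0.02,0.225,0,0,1,-0.02,0.225,0,0])

```text
time: 17.68
tcp_pos: [501.6, -159.5, 169.3]
eef_rot: [-3.141, -0.0, -0.001]
wrist_force: [-0.9, 0.5, 0.1]
opening: 0.443
```

Request:
move_arm(plan=[1,0,0,0.1,0,1,0,0,0.2,0,1,0,0,0.28,0,1,0,0,0.32,0,1,0,0,0.34,0])

```text
time: 18.1
tcp_pos: [500.9, -157.8, 82.6]
eef_rot: [-3.14, 0.003, 0.002]
wrist_force: [-0.5, 0.9, 0.1]
opening: 0.447
```

Request:
move_arm(plan=[1,0,0,0.03,0,1,0,0,0.06,0,1,0,0,0.085,0,1,0,0,0.1,0,1,0,0,0.1,0])

```text
time: 18.52
tcp_pos: [501.3, -159.6, 58.5]
eef_rot: [-3.141, 0.001, 0.0]
wrist_force: [0.3, 0.1, -0.4]
opening: 0.447
```

Request:
move_arm(plan=[1,0,0,0.003,0,1,0,0,0.006,0,1,0,0,0.008,0,1,0,0,0.008,0,1,0,0,0.008,0])

```text
time: 18.93
tcp_pos: [501.7, -159.8, 57.3]
eef_rot: [3.141, -0.0, 0.0]
wrist_force: [-0.2, 0.7, -0.7]
opening: 0.45
```

Request:
move_arm(plan=[1,0,0,0.003,0,1,0,0,0.006,0,1,0,0,0.006,0,1,0,0,0.006,0])

```text
time: 19.27
tcp_pos: [501.9, -160.0, 56.6]
eef_rot: [3.141, -0.001, 0.0]
wrist_force: [-2.5, -0.3, 7.1]
opening: 0.455
```

Request:
move_arm(plan=[0,0,0,0,0,0,0,0,0,0,-1,0,0,0,0,-1,0,0,0,0,-1,0,0,0,0])

```text
time: 19.68
tcp_pos: [501.6, -159.7, 55.4]
eef_rot: [-3.141, 0.0, 0.0]
wrist_force: [0.5, 0.6, -0.5]
opening: 0.902
```

Request:
move_arm(plan=[-1,0,0,-0.1,0,-1,0,0,-0.22,0,-1,0,0,-0.38,0,-1,0,0,-0.45,0,-1,0,0,-0.45,0])

```text
time: 20.1
tcp_pos: [504.4, -161.2, 173.0]
eef_rot: [3.137, -0.008, 0.0]
wrist_force: [0.5, 0.0, 0.1]
opening: 1.001
```

```bash
python3 - <<'E'
from h import *
s=read_camera('side'); print(read_state()['tcp_pos'],read_state()['opening'])
cv2.imwrite('pics/c6.png',cv2.resize(s['frame'][130:310,220:520],None,fx=2,fy=2,interpolation=3)[:,:,::-1])
Q=cloud(s);q=Q[(Q[...,2]>45)&(Q[...,2]<85)&(abs(Q[...,0]-515)<40)&(Q[...,1]>257)&(Q[...,1]<330)]
print(q.min(0),q.max(0))
E
```

```text
[ 503.08282666 -160.49097826  170.41052977] 1.0032768244889338
[492.41129235 266.2464376   45.04071477] [532.57677885 296.82857252  84.99732812]
```

View pics/c6.png

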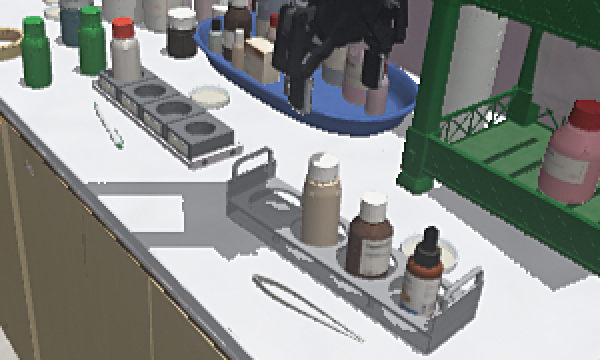

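Three bottles stand upright in their bays. White is last, at about (513,288).

Request:
move_arm(plan=[-1,0,-0.16,0,0,-1,0.01,-0.32,0,0,-1,0.02,-0.48,0,0,-1,0.03,-0.64,0,0,-1,0.048,-0.8,0,0])

```text
time: 20.57
tcp_pos: [512.0, 42.1, 166.2]
eef_rot: [-3.141, 0.003, -0.001]
wrist_force: [0.7, 0.1, 0.4]
opening: 1.001
```

Request:
move_arm(plan=[-1,0,-0.16,0,0,-1,0,-0.32,0,0,-1,0,-0.48,0,0,-1,0,-0.64,0,0,-1,0,-0.75,0,0])

```text
time: 20.98
tcp_pos: [511.9, 230.9, 166.0]
eef_rot: [-3.141, 0.003, 0.002]
wrist_force: [0.0, -0.5, -0.1]
opening: 0.999
```

Request:
move_arm(plan=[-1,0,-0.12,0,0,-1,0,-0.2,0,0,-1,0,-0.241,0,0,-1,0,-0.241,0,0,-1,0,-0.241,0,0])

```text
time: 21.4
tcp_pos: [512.9, 287.5, 166.7]
eef_rot: [3.14, 0.002, 0.001]
wrist_force: [-0.2, -0.3, 0.3]
opening: 1.001
```

Request:
move_arm(plan=[-1,0,0,0.12,0,-1,0,0,0.26,0,-1,0,0,0.37,0,-1,0,0,0.42,0,-1,0,0,0.436,0])

```text
time: 21.82
tcp_pos: [511.5, 285.3, 55.7]
eef_rot: [3.139, 0.006, -0.002]
wrist_force: [0.0, -0.4, -0.9]
opening: 1.002
```

Request:
move_arm(plan=[-1,0,0,0,0,1,0,0,0,0,1,0,0,0,0,1,0,0,0,0,1,0,0,0,0])

```text
time: 22.23
tcp_pos: [514.6, 288.2, 60.7]
eef_rot: [-3.141, -0.003, 0.0]
wrist_force: [-1.7, -0.4, 5.7]
opening: 0.484
```

Request:
move_arm(plan=[1,0,0,0,0,1,0,0,0,0,1,0,0,0,0])

```text
time: 22.48
tcp_pos: [514.5, 288.3, 60.7]
eef_rot: [-3.141, -0.003, 0.0]
wrist_force: [-1.1, -1.5, 6.6]
opening: 0.484
```

Request:
move_arm(plan=[1,0,0,-0.04,0,1,0,0,-0.14,0,1,0,0,-0.26,0,1,0,0,-0.38,0,1,0,0,-0.44,0])

```text
time: 22.9
tcp_pos: [514.9, 288.7, 173.7]
eef_rot: [-3.14, -0.005, 0.0]
wrist_force: [1.3, -0.0, -0.7]
opening: 0.483
```

Request:
move_arm(plan=[1,0,0.08,0,0,1,0,0.2,0,0,1,0,0.33,0,0,1,-0.01,0.48,0,0,1,-0.02,0.63,0,0])

```text
time: 23.32
tcp_pos: [508.2, 129.6, 169.8]
eef_rot: [3.142, -0.001, 0.002]
wrist_force: [0.7, -0.5, -1.2]
opening: 0.477
```

Request:
move_arm(plan=[1,0,0.15,0,0,1,-0.01,0.3,0,0,1,-0.02,0.45,0,0,1,-0.03,0.58,0,0,1,-0.03,0.68,0,0])

```text
time: 23.73
tcp_pos: [500.5, -41.9, 169.8]
eef_rot: [3.141, -0.0, -0.001]
wrist_force: [1.6, -0.2, -0.5]
opening: 0.482
```

Request:
move_arm(plan=[1,-0.01,0.1,0,0,1,-0.023,0.18,0,0,1,-0.023,0.217,0,0,1,-0.023,0.217,0,0,1,-0.023,0.217,0,0])

```text
time: 24.15
tcp_pos: [495.4, -93.4, 169.3]
eef_rot: [-3.141, -0.0, -0.001]
wrist_force: [-0.6, 0.5, -1.1]
opening: 0.48
```

Request:
move_arm(plan=[1,0,0,0.1,0,1,0,0,0.2,0,1,0,0,0.28,0,1,0,0,0.32,0,1,0,0,0.34,0])

```text
time: 24.57
tcp_pos: [494.5, -91.9, 82.6]
eef_rot: [-3.14, 0.003, 0.002]
wrist_force: [-0.2, -1.0, 0.3]
opening: 0.48
```

Request:
move_arm(plan=[1,0,0,0.03,0,1,0,0,0.06,0,1,0,0,0.085,0,1,0,0,0.1,0,1,0,0,0.1,0])

```text
time: 24.98
tcp_pos: [495.1, -93.6, 58.5]
eef_rot: [-3.141, 0.001, 0.0]
wrist_force: [0.4, 0.1, -0.6]
opening: 0.484
```

Request:
move_arm(plan=[1,0,0,0.003,0,1,0,0,0.006,0,1,0,0,0.008,0,1,0,0,0.008,0,1,0,0,0.008,0])

```text
time: 25.4
tcp_pos: [495.5, -93.8, 57.3]
eef_rot: [3.141, -0.0, 0.0]
wrist_force: [-0.5, -0.8, -0.9]
opening: 0.485
```

Request:
move_arm(plan=[1,0,0,0.002,0,1,0,0,0.004,0,1,0,0,0.005,0,1,0,0,0.005,0])

```text
time: 25.73
tcp_pos: [495.6, -93.9, 56.7]
eef_rot: [3.141, -0.001, 0.0]
wrist_force: [-2.1, 0.1, 6.3]
opening: 0.483
```

Contact with the rack floor. I'll release, retreat and check.

Request:
move_arm(plan=[0,0,0,0,0,0,0,0,0,0,-1,0,0,0,0,-1,0,0,0,0,-1,0,0,0,0])

```text
time: 26.15
tcp_pos: [495.3, -93.7, 55.7]
eef_rot: [-3.141, 0.0, 0.0]
wrist_force: [-0.0, -0.1, 0.5]
opening: 0.901
```

Request:
move_arm(plan=[-1,0,0,-0.1,0,-1,0,0,-0.22,0,-1,0,0,-0.38,0,-1,0,0,-0.5,0,-1,0,0,-0.5,0])

```text
time: 26.57
tcp_pos: [499.0, -95.2, 187.3]
eef_rot: [3.137, -0.011, 0.0]
wrist_force: [1.1, 0.2, -1.0]
opening: 1.0
```

Request:
move_arm(plan=[-1,0,-0.16,0,0,-1,0,-0.32,0,0,-1,0,-0.48,0,0,-1,0,-0.6,0,0,-1,0,-0.6,0,0])

```text
time: 26.98
tcp_pos: [494.3, 61.2, 180.3]
eef_rot: [-3.139, 0.001, 0.004]
wrist_force: [0.6, -0.3, -0.2]
opening: 1.0
```

Request:
move_arm(plan=[-1,0,-0.16,0,0,-1,0,-0.3,0,0,-1,0,-0.3,0,0,-1,0,-0.3,0,0,-1,0,-0.3,0,0])

```text
time: 27.4
tcp_pos: [495.2, 130.8, 180.3]
eef_rot: [3.141, 0.001, 0.001]
wrist_force: [0.7, -0.8, -0.8]
opening: 1.001
```

```bash
python3 - <<'E'
from h import *
s=read_camera('side'); t=read_camera('top')
a=cv2.resize(s['frame'][150:310,300:500],None,fx=2.2,fy=2.2,interpolation=3); b=cv2.resize(t['frame'][150:240,320:460],None,fx=2.4,fy=2.4)
im=np.zeros((352,780,3),np.uint8); im[:,:440]=a; im[:216,440:776]=b
cv2.imwrite('pics/c7.png',im[:,:,::-1])
P=cloud(t); m=np.zeros((400,640),np.uint8); m[165:240,335:460]=(P[165:240,335:460,2]>62)&(P[165:240,335:460,2]<125)
n,l,st,c=cv2.connectedComponentsWithStats(m)
for i in range(1,n):
    if st[i,4]>8: q=P[l==i]; tp=q[q[:,2]>q[:,2].max()-6]; print(st[i],tp.max(0)[2].round(),((tp.min(0)+tp.max(0))/2).round(1))
print(read_state()['tcp_pos'],read_state()['wrist_force'])
E
```

```text
[444 186   6  21  45] 79.0 [ 519.2 -330.4   76.1]
[349 193   4  22  47] 78.0 [488.4 -55.2  75.2]
[380 192  15  16 180] 120.0 [ 501.2 -157.4  116.7]
[402 192  16  15 179] 109.0 [ 509.6 -223.5  106. ]
[427 192  11  11 102] 111.0 [ 513.8 -289.2  108. ]
[357 194  15  16 191] 119.0 [494.2 -91.8 116.2]
[495.41393127 130.07488718 180.53310719] [-0.23587852  0.76816869 -0.7040376 ]
```

View pics/c7.png

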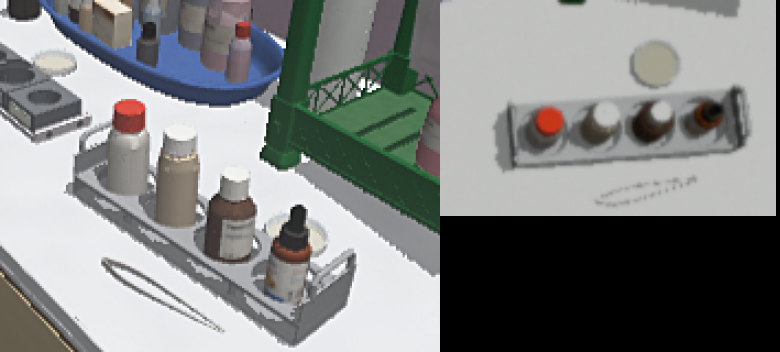

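All four stand upright in the rack: red cap, beige, brown, dropper from left to right. The cap tops match the bay centres within about 2 mm.

```bash
python3 -c "from bench import finish_job; print(finish_job())"
```

```text
the job is handed in; nothing more can be done
None
```

All four bottles are in the steel rack in their original order from left to right: white, beige, brown, dropper. I handed the job in at about 27 s of the 109 s allowed.

I moved the dropper first and the white bottle last, so no bottle was carried over another. Each was lowered until it touched the rack floor (6–9 N at the wrist) before I let go. The largest wrist force reported was about 24 N, for a moment while gripping the beige vial.

In the last camera check the bottles stood upright, each within about 2 mm of its bay centre, with the gripper clear. Top-view heights read about 3–6 mm high on all four bottles. The rack's 75 mm grip rods also read 3–4 mm high in that view, so I put it down to camera calibration. No check failed, and `finish_job()` reported no verdict.

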